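# Sort heater-core canisters by heft and dock the full one

## Robot

A 6-joint arm with a two-finger parallel gripper is mounted at the origin on the work surface. World frame = base frame: x ahead of the robot, y to its left, z up, the work surface at z = 0. Lengths are in m, angles in rad, forces in N, time in s.
With the tool pointing down it reaches from about 0.35 to 0.725 m from the base axis. Payload 4.3 kg.
Tool frame: the origin (TCP) lies at the very end of the fingers, on their centre line; the grasp point (between the pads) lies tcp_to_grasp behind it (tcp_to_grasp is the distance from the TCP to the grasp point, in m); z points along the fingers, y is the line along which they close (so a half turn about z gives the same grasp; the last joint's range is limited). The gripper opens to 85 mm and grips with 20 to 120 N. Pads are 22 mm wide; open, the fingers measure 114 mm over their backs; the gripper's body (76 mm by 85 mm) begins 54 mm behind the grasp point. The pads swing forward as they close: fully open they stand 13 mm farther back than shut.
Start: joints at [-1.345, 0.377, 0.081, 1.274, 0, 1.46], TCP at [0.189, -0.543, 0.199] pointing down, gripper open.
Joint ranges: [-2.72, 2.72], [-0.84, 1.66], [-1.02, 1.22], [-1.77, 2.12], [-1.37, 1.28], [-3.14, 3.14]. Speed limits (rad/s): [2.57, 2.57, 3.14, 3.14, 3.14, 3.14].

## Interface

Orientations are given as a unit quaternion [x, y, z, w].
In Python, from bench import * gives the robot as it stands.
- The arm moves only by the shell command python3 -m pendant 'ROWS' [OPENING] [FORCE]. ROWS is JSON, a list of rows, each a list of 6 numbers: the shift along the tool's x, y, z in units of 30 cm (1.0 is 30 cm), then the turn, a rotation vector about the tool's x, y, z in units of 120 degrees (1.0 is 120 degrees). A call has 1 to 5 rows; each row is the pose to reach, as a shift and turn from the pose commanded when the call began, along the tool's axes at that moment; what a row does not reach only later rows make up. A row lasts 1/10 s, in which the tool goes at most 50 mm and 8.59 degrees, less where a joint would pass 70% of its speed; a pose out of reach is approached as far as the arm can. A call with a number of a shift or a turn outside -1 to 1 is refused whole. A call with a gripper value outside its range is refused whole. OPENING is the opening, from -1 (shut) to 1 (fully open), set as the call begins (- or left out, the last holds). The fingers move at their own pace and stop on an object; FORCE is the grip in N (left out, the last holds). Time passes only in rows, so rows that repeat a pose let the fingers close. It gives the time, the measured TCP pose, the force, the opening and the grip force at its end, in the units of the state.
- read_state(): the state, without advancing time (a new reading comes with each control period).
- capture(name): name is "side" or "top"; returns the picture (480x640x3 uint8, red, green, blue); there is no depth.
- camera_model(name): a dict with "fov_y" (degrees; the focal length in pixels is half the picture's height over the tangent of half this angle, whatever the lens; pixels are square), "cx", "cy" (the principal point, pixels), "R" (3x3) and "t" (3): a world point X has camera coordinates R X + t. Camera axes: x right, y down, z forward; pixel columns grow to the right and rows downward; lengths in m; the calibration is good to about 2 mm. A picture is of the moment at which its call begins. camera_model takes no time and is no camera call.
- job_done(): hands the job in; it is judged then, once.
Trained networks look in the newest picture that a camera, given by its name, has taken for a name from the list of things; names that differ only in an ending like _2 or _b are one class to them, and where a whole thing is asked for, a point or a joint stands for the part that bears it (a point fixed in the world has none). Each returns a list of dicts, best first, with "confidence" (0 to 1); they miss things now and then, are a little off and sometimes report something else, mostly with a low value. They report only what shows in the picture. A call takes as long as a camera call. They do not tell look-alikes from the thing itself.
- find_in(camera, thing): "point" ([x, y, z] in m, in the coordinates of the camera as it stood for that picture, good to about 4 mm: the middle of the surface that is visible of it).
- place_of(camera, thing): "point" ([x, y, z] in m, in the coordinates of the camera as it stood for that picture, good to about 4 mm: a listed point, or the origin of a listed thing).
The state is a dict: "time_s": time; "joint_pos": joint angles; "qd": joint speeds; "effort": joint torques, N m; "tool_pos": TCP position; "orientation": TCP orientation; "force": force on the tool from outside, world axes, zero at the start; "moment": the same for the moment, N m; "width": finger opening in m; "grasp_force": force on a finger pad.
Only numpy, scipy, OpenCV 4.12 (cv2) and the standard library are available. Lean on these libraries where they do the work, as an engineer would, in place of code of your own. Each camera call takes 0.05 s, during which the arm holds its last target. There are 200 camera calls.

## Task

Three look-alike steel canisters stand on the bench: one holds two heater cores, one holds a single core and one is empty; lift them to feel which is which. Set the one with two cores on the front of the aluminium dock and slide its base under the lips until it is fully home against the end stop, and stand the empty one upright in the low, empty white crate. The single-core one stays (or is put back) upright where it stood on the bench; do not tip a canister over or shift the other things on the bench.

Things in the scene. Friction and masses are not known exactly. Their poses are not given: they have to be found in the camera images.
- can_a: one of three look-alike closed steel canisters, standing upright: round body 50 mm across, base flange 74 mm across and 8 mm thick, flat lid at 132 mm with a 14 mm wide, 8 mm high stud on it. Origin: centre of the underside; z is its axis, up. The shell with nothing in it weighs about 0.2 kg, each heater core inside adds about 0.25 kg; what it holds differs from start to start and cannot be seen
- can_b: one of three look-alike closed steel canisters, standing upright: round body 50 mm across, base flange 74 mm across and 8 mm thick, flat lid at 132 mm with a 14 mm wide, 8 mm high stud on it. Origin: centre of the underside; z is its axis, up. The shell with nothing in it weighs about 0.2 kg, each heater core inside adds about 0.25 kg; what it holds differs from start to start and cannot be seen
- can_c: one of three look-alike closed steel canisters, standing upright: round body 50 mm across, base flange 74 mm across and 8 mm thick, flat lid at 132 mm with a 14 mm wide, 8 mm high stud on it. Origin: centre of the underside; z is its axis, up. The shell with nothing in it weighs about 0.2 kg, each heater core inside adds about 0.25 kg; what it holds differs from start to start and cannot be seen
- dock: aluminium dock fixed to the bench, 200 x 112 mm (x, y). Origin: centre of underside; +x runs from open front to end stop. Floor 6 mm thick, open in front; flared guides from x = -39 mm lead into a channel 81 mm wide. Dark lips, x = -8 to 92 mm, 20 to 25 mm above the bench, 58 mm apart: flange goes under, body between. End stop: dark wall 40 mm high, face at x = 88 mm
- dock_home (a point): point on the dock's floor plate (6 mm above the bench) where the centre of a canister's underside is when it is fully home, flange against the end stop; same axes as the dock
- dock_entry (a point): point on the dock's open front floor, 106 mm before dock_home along the dock's x, where a canister can be set down in line with the channel, its flange still clear of the lips and guides
- crate: low open white plastic crate fixed to the bench, 160 mm (its x) by 180 mm (its y), 55 mm high, walls and floor 4 mm thick, empty. Origin: centre of the underside
- screwdriver: screwdriver lying on the bench, 170 mm; leave alone. Origin: underside, mid-length
- nozzle: steel welding nozzle standing on the bench, 36 mm across, 60 mm high; leave alone. Origin: centre of the underside
- tape: roll of paper tape lying flat, 90 mm across, 24 mm high; leave alone. Origin: centre of the underside
- brush: brush lying on the bench, 170 mm; leave alone. Origin: underside, mid-length
There are look-alikes about, which are no part of the job. Leave any brown look-alike of the crate alone.

How it is judged:
By the outcome, as a careful person would: the job done as asked, in the order asked, and still so for the second after the job is handed in, with the robot touching nothing.
It also fails if it takes over 72 s, if anything falls off the work surface, if the arm or the gripper's body presses on something with over 40 N, if the wrist force passes 120 N, or if a joint passes its speed limit or range.

## Working session

There is one attempt and no reset: what is moved stays moved. The work goes in short steps, Python scripts to look and compute and a shell command to move; the robot and the scene stay as the last step left them, time stands still between calls to the robot, and variables do not carry over. Pictures are saved under pics/ and viewed, at most 10 in all, crops included, and the job is handed in when it is done.

```bash
ls; mkdir -p pics; python3 - <<'E'
from bench import *
import numpy as np,cv2
s=read_state();print(s)
print([k for k in globals().keys() if 'grasp' in k], globals().get('tcp_to_grasp'))
for c in('top','side'):
    cv2.imwrite(f'pics/{c}0.png',capture(c)[:,:,::-1])
    m=camera_model(c);R=np.array(m['R']);t=np.array(m['t']);print(c,m['fov_y'],m['cx'],m['cy'],(-R.T@t).round(3))
    f=240/np.tan(np.radians(m['fov_y']/2))
    for th in('can_a','dock','dock_home','dock_entry','crate','screwdriver','nozzle','tape','brush'):
        for d in place_of(c,th)[:5]:
            p=np.array(d['point']);print(th,round(d['confidence'],2),(R.T@(p-t)).round(3),(f*p[:2]/p[2]+[m['cx'],m['cy']]).round())
E
```

```text
pics
{'time_s': 0.0, 'joint_pos': array([-1.34528996e+00,  3.78072171e-01,  7.96016443e-02,  1.27441701e+00,
       -1.48802422e-05,  1.46044516e+00]), 'qd': array([-7.71950453e-04, -7.08561622e-05,  4.35997534e-04, -3.64538377e-05,
       -8.34875134e-04, -4.23859469e-04]), 'effort': array([-2.79564028e-04, -4.63596976e+01,  2.69880027e+01,  2.06273468e-02,
       -8.97653877e-05, -4.03289732e-06]), 'tool_pos': array([ 0.18931378, -0.54215419,  0.19844638]), 'orientation': array([ 9.85932528e-01,  1.67140532e-01, -6.75979746e-05, -1.04344450e-03]), 'force': array([-0.76492148,  0.38658925, -1.08170988]), 'moment': array([ 0.00053329,  0.00603592, -0.01113522]), 'grasp_force': 0.0, 'width': 0.0852723543870815}
['tcp_to_grasp'] 0.0187
top 54.89977102794455 311.7976787257204 238.71419496256388 [ 0.319 -0.013  0.88 ]
can_a 0.96 [0.428 0.117 0.006] [256. 270.]
can_a 0.75 [ 0.433 -0.095 -0.002] [367. 271.]
can_a 0.66 [0.66  0.034 0.007] [303. 156.]
can_a 0.63 [0.549 0.02  0.001] [308. 211.]
dock 0.69 [0.513 0.291 0.001] [170. 226.]
dock_home 0.92 [0.567 0.284 0.002] [176. 200.]
dock_home 
[... 371 characters left out ...]
 [0.661 0.034 0.004] [303. 156.]
side 43.92365082217521 321.50597856934587 243.06605665575128 [-0.223 -0.848  0.728]
can_a 0.86 [ 0.435 -0.092  0.003] [327. 288.]
can_a 0.82 [0.665 0.035 0.001] [364. 228.]
can_a 0.7 [0.428 0.112 0.002] [266. 250.]
dock 0.87 [0.513 0.293 0.001] [251. 211.]
dock_home 0.95 [0.567 0.283 0.012] [270. 202.]
dock_entry 0.9 [0.461 0.298 0.005] [233. 215.]
crate 0.72 [ 0.264 -0.331  0.002] [345. 392.]
crate 0.48 [ 0.551  0.019 -0.001] [333. 248.]
screwdriver 0.72 [0.549 0.022 0.   ] [332. 247.]
nozzle 0.83 [ 0.439  0.01  -0.   ] [298. 268.]
tape 0.81 [0.707 0.179 0.003] [337. 202.]
tape 0.72 [ 0.433 -0.093  0.006] [327. 287.]
tape 0.66 [0.565 0.282 0.009] [269. 203.]
```

View pics/top0.png

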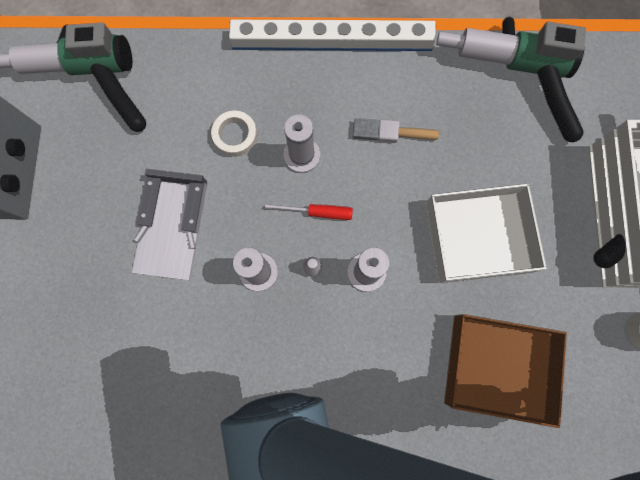

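View pics/side0.png

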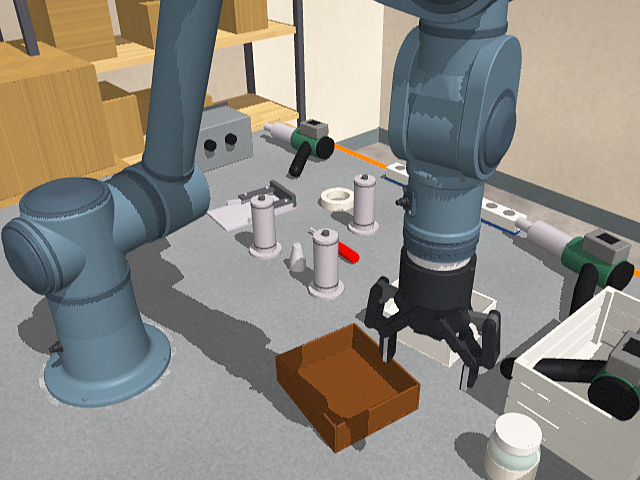

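The pictures show the canisters with bases at about (256,270), (367,271) and (303,156), and the dock at (170,226). White-crate candidates are the low empty one at (487,232), the tall slatted one at (620,200) and the brown look-alike at (505,370). I choose (487,232), and I'll check it and the fit with overlays in one crop.

```bash
cat > h.py <<'E'
from bench import *
import numpy as np,cv2
def cam(c):
    m=camera_model(c);return m,np.array(m['R']),np.array(m['t']),240/np.tan(np.radians(m['fov_y']/2))
def proj(c,X):
    m,R,t,f=cam(c);p=np.atleast_2d(X)@R.T+t;return f*p[:,:2]/p[:,2:]+[m['cx'],m['cy']]
def back(c,uv,z):
    m,R,t,f=cam(c);d=R.T@np.array([(uv[0]-m['cx'])/f,(uv[1]-m['cy'])/f,1]);o=-R.T@t;return o+d*(z-o[2])/d[2]
def find(c,th,fn=place_of):
    m,R,t,f=cam(c);return [(d['confidence'],R.T@(np.array(d['point'])-t)) for d in fn(c,th)]
def circ(x,y,z,r):
    a=np.linspace(0,2*np.pi,40);return np.c_[x+r*np.cos(a),y+r*np.sin(a),z+0*a]
def frame(x,y,yaw,pts):
    p=np.array(pts,float);c,s=np.cos(yaw),np.sin(yaw);return np.c_[x+c*p[:,0]-s*p[:,1],y+s*p[:,0]+c*p[:,1],p[:,2]]
E
cat > ov.py <<'E'
from h import *
import sys
img=cv2.imread('pics/top0.png');S=4
def ov(box,polys,name):
    x0,y0,x1,y1=box;k=cv2.resize(img[y0:y1,x0:x1],None,fx=S,fy=S,interpolation=cv2.INTER_CUBIC)
    for P,col in polys: cv2.polylines(k,[((proj('top',P)-[x0,y0]+.5)*S).astype(int)],True,col,1)
    return k
G=(0,255,0);Rr=(0,0,255)
D=(0.513,0.2915,-0.132)
rect=lambda a,b,c,d,z:[(a,c,z),(b,c,z),(b,d,z),(a,d,z)]
dk=[(frame(*D,rect(-.1,.1,-.056,.056,.006)),G),(frame(*D,rect(.088,.1,-.056,.056,.04)),Rr),(frame(*D,rect(-.008,.092,-.029,.029,.025)),Rr)]
a=ov((120,155,220,295),dk,'d')
C=(0.505,-0.313,0.09)
b=ov((415,170,555,290),[(frame(*C,rect(-.08,.08,-.09,.09,.055)),G),(frame(*C,rect(-.076,.076,-.086,.086,.004)),Rr)],'c')
cans=[(.428,.1145),(.434,-.0935),(.6635,.0345)]
cp=[(circ(x,y,z,r),G) for x,y in cans for z,r in((.008,.037),(.132,.025),(.14,.007))]
S=2;c=ov((220,105,400,300),cp,'k')
k=np.zeros((600,800,3),np.uint8);b=cv2.resize(b,(400,343));a=cv2.resize(a,(400,560))
k[:560,:400]=a;k[:343,400:]=b
cc=cv2.resize(c,(237,257));k[343:600,400:637]=cc
cv2.imwrite('pics/'+sys.argv[1],k)
E
python3 ov.py ov1.png
```

```text
(no output)
```

View pics/ov1.png

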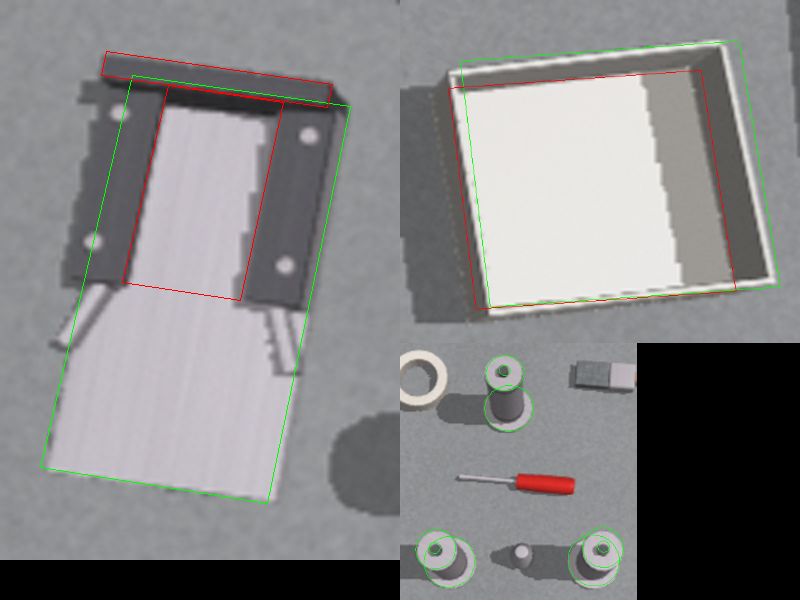

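The crop confirms the low empty white crate with outline corners at about (450,70) to (775,285). The dock outline and the canister lids also fit the overlays, to about 2 mm. Now I move toward the canister at (0.434, -0.094).

```bash
cat > go.py <<'E'
# python3 go.py x y z yaw : shift and turn in pendant units from measured pose
import sys
from h import *
from scipy.spatial.transform import Rotation as Ro
x,y,z,w=map(float,sys.argv[1:5]);s=read_state()
R=Ro.from_quat(s['orientation']);T=Ro.from_matrix([[np.cos(w),np.sin(w),0],[np.sin(w),-np.cos(w),0],[0,0,-1]])
print('t',round(s['time_s'],2),'shift',(R.inv().apply(np.array([x,y,z])-s['tool_pos'])/.3).round(3),'turn',(np.degrees((R.inv()*T).as_rotvec())/120).round(3),'F',s['force'].round(2),'w',round(s['width'],4))
E
python3 -m pendant '[[0.6,-0.55,0,0,0,-0.3],[0.6,-0.55,0,0,0,-0.3],[0.6,-0.55,0,0,0,-0.3],[0.6,-0.55,0,0,0,-0.3],[0.6,-0.55,0,0,0,-0.3]]' 1 60
python3 go.py 0.434 -0.0935 0.195 1.449
```

```text
time_s: 1.5
tool_pos: [0.3057, -0.3257, 0.1996]
orientation: [0.885, 0.465, 0.0, 0.0]
force: [0.2, -1.2, 0.5]
width: 0.0853
grasp_force: 0.0
t 1.5 shift [ 0.88  -0.087  0.015] turn [ 0.   -0.   -0.23] F [ 0.16 -1.2   0.53] w 0.0853
```

```bash

python3 -m pendant '[[0.88,-0.087,0.015,0,0,-0.23],[0.88,-0.087,0.015,0,0,-0.23],[0.88,-0.087,0.015,0,0,-0.23],[0.88,-0.087,0.015,0,0,-0.23],[0.88,-0.087,0.015,0,0,-0.23]]'
python3 -m pendant '[[0.1,-0.01,0,0,0,0],[0.1,-0.01,0,0,0,0]]' 
python3 go.py 0.434 -0.0935 0.088 1.449
```

```text
time_s: 2.0
tool_pos: [0.4275, -0.1076, 0.1955]
orientation: [0.75, 0.662, 0.0, 0.001]
force: [0.6, -1.3, -0.4]
width: 0.0853
grasp_force: 0.0
time_s: 2.2
tool_pos: [0.4275, -0.076, 0.1952]
orientation: [0.748, 0.664, 0.0, -0.0]
force: [-0.7, -0.2, 0.1]
width: 0.0854
grasp_force: 0.0
t 2.2 shift [-0.056  0.029  0.357] turn [-0.    -0.     0.001] F [-0.7  -0.22  0.13] w 0.0854
```

```bash

python3 -m pendant '[[-0.056,0.029,0.05,0,0,0],[-0.056,0.029,0.2,0,0,0],[-0.056,0.029,0.3,0,0,0],[-0.056,0.029,0.357,0,0,0],[-0.056,0.029,0.357,0,0,0]]'
python3 -m pendant '[[0,0,0,0,0,0]]' 
python3 go.py 0.434 -0.0935 0.088 1.449
python3 -m pendant '[[0,0,0,0,0,0],[0,0,0,0,0,0],[0,0,0,0,0,0],[0,0,0,0,0,0],[0,0,0,0,0,0]]' -1 50
python3 -m pendant '[[0,0,0,0,0,0],[0,0,0,0,0,0],[0,0,0,0,0,0]]'
```

```text
time_s: 2.7
tool_pos: [0.4313, -0.097, 0.0857]
orientation: [0.75, 0.661, -0.001, -0.002]
force: [-0.4, -0.4, -0.2]
width: 0.0854
grasp_force: 0.0
time_s: 2.8
tool_pos: [0.4339, -0.0977, 0.0885]
orientation: [0.75, 0.661, -0.0, 0.0]
force: [0.4, 0.2, -0.2]
width: 0.0856
grasp_force: 0.0
t 2.8 shift [ 0.014 -0.002  0.002] turn [-0.     0.    -0.002] F [ 0.39  0.23 -0.18] w 0.0856
time_s: 3.3
tool_pos: [0.4338, -0.0974, 0.09]
orientation: [0.75, 0.662, -0.0, 0.001]
force: [-5.1, 0.6, 12.8]
width: 0.0476
grasp_force: 56.7
time_s: 3.6
tool_pos: [0.4338, -0.0974, 0.09]
orientation: [0.75, 0.662, -0.0, 0.001]
force: [-6.3, 0.7, 13.1]
width: 0.0474
grasp_force: 56.7
```

```bash

python3 -m pendant '[[0,0,-0.02,0,0,0],[0,0,-0.05,0,0,0],[0,0,-0.08,0,0,0],[0,0,-0.08,0,0,0],[0,0,-0.08,0,0,0]]'
for i in 1 2 3 4 5; do python3 -m pendant '[[0,0,0,0,0,0]]' | grep -E 'force|pos|width'; done; python3 -m pendant '[[0,0,0,0,0,0]]'
```

```text
time_s: 4.1
tool_pos: [0.4344, -0.0972, 0.1123]
orientation: [0.75, 0.662, 0.0, 0.0]
force: [0.8, 0.5, -1.8]
width: 0.0474
grasp_force: 58.3
tool_pos: [0.4338, -0.097, 0.1118]
force: [-0.7, 0.9, -2.6]
width: 0.0478
grasp_force: 58.4
tool_pos: [0.4336, -0.0969, 0.1116]
force: [-0.0, 0.2, -1.9]
width: 0.0476
grasp_force: 58.4
tool_pos: [0.4337, -0.0969, 0.1117]
force: [0.5, -0.0, -1.4]
width: 0.0477
grasp_force: 58.4
tool_pos: [0.4338, -0.097, 0.1118]
force: [0.3, -0.1, -2.2]
width: 0.0472
grasp_force: 58.4
tool_pos: [0.4339, -0.097, 0.1119]
force: [0.3, 1.3, -3.0]
width: 0.0474
grasp_force: 58.4
time_s: 4.7
tool_pos: [0.434, -0.0971, 0.112]
orientation: [0.75, 0.662, -0.0, 0.0]
force: [-0.2, -0.1, -2.4]
width: 0.0475
grasp_force: 58.4
```

About -2.2 N, so canister B (0.434, -0.094) is the empty one. I put it back for now and go on to A (0.428, 0.1145).

```bash

python3 -m pendant '[[0,0,0.04,0,0,0],[0,0,0.065,0,0,0],[0,0,0.075,0,0,0],[0,0,0.075,0,0,0]]'
python3 -m pendant '[[0,0,0,0,0,0],[0,0,0,0,0,0],[0,0,0,0,0,0],[0,0,0,0,0,0]]' 1
python3 -m pendant '[[0,0,-0.1,0,0,0],[0,0,-0.22,0,0,0],[0,0,-0.3,0,0,0],[0,0,-0.3,0,0,0]]'
python3 go.py 0.428 0.1145 0.18 1.449
```

```text
time_s: 5.1
tool_pos: [0.4335, -0.0972, 0.0901]
orientation: [0.75, 0.662, -0.0, -0.0]
force: [-3.4, 0.1, 3.9]
width: 0.0474
grasp_force: 59.5
time_s: 5.5
tool_pos: [0.4342, -0.0971, 0.0896]
orientation: [0.75, 0.662, 0.0, 0.0]
force: [0.2, -0.0, 0.2]
width: 0.0856
grasp_force: 0.0
time_s: 5.9
tool_pos: [0.4367, -0.0981, 0.1831]
orientation: [0.75, 0.662, 0.002, 0.003]
force: [1.1, 0.2, -0.2]
width: 0.0852
grasp_force: 0.0
t 5.9 shift [ 0.699 -0.117  0.008] turn [ 0.003  0.001 -0.001] F [ 1.09  0.19 -0.23] w 0.0852
```

```bash

python3 -m pendant '[[0.7,-0.108,0,0,0,0],[0.7,-0.108,0,0,0,0],[0.7,-0.108,0,0,0,0],[0.7,-0.108,0,0,0,0],[0.7,-0.108,0,0,0,0]]'
python3 -m pendant '[[0,0,0,0,0,0],[0,0,0,0,0,0]]'
python3 go.py 0.428 0.1145 0.088 1.449
```

```text
time_s: 6.4
tool_pos: [0.4268, 0.1192, 0.1785]
orientation: [0.748, 0.664, -0.0, -0.001]
force: [0.1, -0.1, 0.2]
width: 0.0858
grasp_force: 0.0
time_s: 6.6
tool_pos: [0.4277, 0.1146, 0.1789]
orientation: [0.75, 0.662, -0.001, 0.0]
force: [1.1, -0.6, 0.8]
width: 0.0855
grasp_force: 0.0
t 6.6 shift [-0.     0.001  0.303] turn [-0.     0.001 -0.002] F [ 1.1  -0.61  0.78] w 0.0855
```

```bash

python3 -m pendant '[[0,0,0.12,0,0,0],[0,0,0.24,0,0,0],[0,0,0.3,0,0,0],[0,0,0.3,0,0,0]]'
python3 -m pendant '[[0,0,0,0,0,0],[0,0,0,0,0,0],[0,0,0,0,0,0],[0,0,0,0,0,0],[0,0,0,0,0,0]]' -1 50
python3 -m pendant '[[0,0,0,0,0,0],[0,0,-0.03,0,0,0],[0,0,-0.06,0,0,0],[0,0,-0.08,0,0,0],[0,0,-0.08,0,0,0]]'
for i in 1 2 3 4 5 6; do python3 -m pendant '[[0,0,0,0,0,0]]' | grep -E ' force|^force|pos'; done; python3 -m pendant '[[0,0,0,0,0,0]]'
```

```text
time_s: 7.0
tool_pos: [0.4253, 0.1132, 0.0868]
orientation: [0.751, 0.66, -0.003, -0.002]
force: [0.0, -0.0, 0.1]
width: 0.085
grasp_force: 0.0
time_s: 7.5
tool_pos: [0.4289, 0.1154, 0.0913]
orientation: [0.75, 0.662, 0.001, 0.001]
force: [-3.2, 0.3, 6.3]
width: 0.0472
grasp_force: 50.3
time_s: 8.0
tool_pos: [0.4289, 0.1154, 0.1146]
orientation: [0.75, 0.662, 0.001, 0.001]
force: [0.4, -0.8, -6.1]
width: 0.0474
grasp_force: 53.1
tool_pos: [0.4281, 0.1153, 0.1135]
force: [0.0, -0.3, -7.6]
tool_pos: [0.4276, 0.1153, 0.1131]
force: [-0.7, 0.1, -7.3]
tool_pos: [0.4275, 0.1153, 0.1131]
force: [-0.3, -0.3, -7.2]
tool_pos: [0.4277, 0.1153, 0.1132]
force: [-0.9, -0.3, -6.3]
tool_pos: [0.4279, 0.1153, 0.1133]
force: [-0.5, 0.4, -6.6]
tool_pos: [0.4279, 0.1153, 0.1134]
force: [0.6, 0.2, -7.4]
time_s: 8.7
tool_pos: [0.428, 0.1153, 0.1135]
orientation: [0.75, 0.662, -0.0, 0.0]
force: [-0.0, -0.3, -7.1]
width: 0.047
grasp_force: 53.1
```

About -7 N, so A is the two-core canister. I carry it to the dock entry.

```bash

python3 -m pendant '[[0,0,-0.06,0,0,0],[0,0,-0.12,0,0,0],[0,0,-0.14,0,0,0],[0,0,-0.14,0,0,0]]' - 60
python3 go.py 0.4584 0.2972 0.153 1.449
```

```text
time_s: 9.1
tool_pos: [0.4291, 0.1155, 0.1564]
orientation: [0.75, 0.662, 0.001, 0.001]
force: [0.5, 0.7, -7.1]
width: 0.0467
grasp_force: 64.9
t 9.1 shift [0.613 0.021 0.012] turn [ 0.001 -0.    -0.002] F [ 0.5   0.68 -7.1 ] w 0.0467
```

```bash

python3 -m pendant '[[0.1,0.01,0.005,0,0,0],[0.22,0.015,0.01,0,0,0],[0.36,0.02,0.01,0,0,0],[0.5,0.021,0.01,0,0,0],[0.58,0.021,0.01,0,0,0]]'
python3 -m pendant '[[0.033,0,0,0,0,0],[0.033,0,0,0,0,0],[0.033,0,0,0,0,0]]'
python3 go.py 0.4584 0.2972 0.105 1.449
python3 - <<'E'
from h import *
cv2.imwrite('pics/top1.png',capture('top')[:,:,::-1]); cv2.imwrite('pics/side1.png',capture('side')[:,:,::-1])
for c in('top','side'):print(c,[(round(a,2),p.round(4)) for a,p in find(c,'can_a')])
print([(round(a,2),p.round(4)) for a,p in find('side','dock_entry')],[(round(a,2),p.round(4)) for a,p in find('side','dock_home')])
k=cv2.imread('pics/side1.png')[120:330,160:440];cv2.imwrite('pics/s1c.png',cv2.resize(k,None,fx=2.8,fy=2.8))
E
```

```text
time_s: 9.6
tool_pos: [0.4557, 0.2905, 0.1512]
orientation: [0.749, 0.662, 0.0, -0.001]
force: [0.2, 0.5, -6.0]
width: 0.0467
grasp_force: 64.9
time_s: 9.9
tool_pos: [0.4565, 0.2957, 0.1516]
orientation: [0.75, 0.661, -0.001, 0.0]
force: [0.4, 0.0, -7.9]
width: 0.0466
grasp_force: 64.8
t 9.9 shift [0.006 0.006 0.155] turn [-0.001  0.001 -0.002] F [ 0.41  0.01 -7.91] w 0.0466
top [(0.7, array([0.6605, 0.0348, 0.0039])), (0.65, array([0.4549, 0.2977, 0.0638])), (0.64, array([ 0.4329, -0.0909, -0.0025])), (0.23, array([0.7053, 0.1718, 0.0028]))]
side [(0.96, array([0.6647, 0.0363, 0.0017])), (0.94, array([0.4569, 0.2918, 0.0617])), (0.68, array([ 0.4351, -0.0919,  0.0065]))]
[(0.68, array([0.4607, 0.2954, 0.005 ]))] [(0.71, array([0.5662, 0.2844, 0.0108]))]
```

View pics/s1c.png

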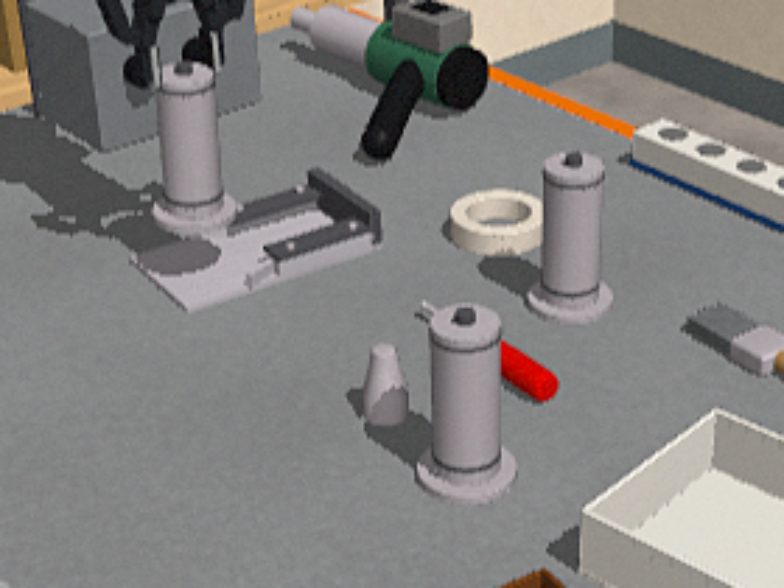

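The crop shows the canister held upright above the dock's front plate at about (190,200). B, C, the nozzle and the rest are unmoved. Now I lower it.

```bash

python3 -m pendant '[[0.006,0.006,0.05,0,0,0],[0.006,0.006,0.11,0,0,0],[0.006,0.006,0.155,0,0,0],[0.006,0.006,0.165,0,0,0],[0.006,0.006,0.165,0,0,0]]'
python3 -m pendant '[[0,0,0.01,0,0,0],[0,0,0.01,0,0,0]]'
python3 -m pendant '[[0,0,0.007,0,0,0],[0,0,0.007,0,0,0]]'
python3 go.py 0.4584 0.2972 0.096 1.449
```

```text
time_s: 10.7
tool_pos: [0.4588, 0.298, 0.1027]
orientation: [0.75, 0.661, -0.001, -0.0]
force: [0.2, -0.6, -6.9]
width: 0.047
grasp_force: 64.8
time_s: 10.9
tool_pos: [0.4598, 0.2988, 0.1006]
orientation: [0.75, 0.662, 0.001, 0.0]
force: [-0.4, -0.3, -7.0]
width: 0.0464
grasp_force: 64.8
time_s: 11.1
tool_pos: [0.4593, 0.2986, 0.098]
orientation: [0.75, 0.662, 0.0, 0.0]
force: [0.7, 0.3, -7.8]
width: 0.0468
grasp_force: 64.8
t 11.1 shift [-0.005 -0.002  0.007] turn [ 0.    -0.    -0.002] F [ 0.73  0.27 -7.82] w 0.0468
```

```bash

python3 -m pendant '[[-0.005,0,0.005,0,0,0],[-0.005,0,0.005,0,0,0]]' |grep -E 'pos|force'
python3 -m pendant '[[0,0,0.004,0,0,0],[0,0,0.004,0,0,0]]' |grep -E 'pos|force'
python3 -m pendant '[[0,0,0.004,0,0,0],[0,0,0.004,0,0,0]]' |grep -E 'pos|force'
```

```text
tool_pos: [0.4593, 0.2978, 0.0977]
force: [-3.4, 1.2, 2.1]
grasp_force: 65.9
tool_pos: [0.4594, 0.2984, 0.0976]
force: [-5.9, 1.2, 9.6]
grasp_force: 66.7
tool_pos: [0.4596, 0.2988, 0.0975]
force: [-7.7, 0.6, 16.6]
grasp_force: 67.5
```

```bash

python3 -m pendant '[[0,0,-0.008,0,0,0],[0,0,-0.008,0,0,0]]' |grep -E 'pos|force'
python3 -m pendant '[[0,0.03,0,0,0,0],[0,0.06,0,0,0,0],[0,0.09,0,0,0,0],[0,0.12,0,0,0,0],[0,0.12,0,0,0,0]]' 
python3 go.py 0.5636 0.2843 0.0978 1.449
```

```text
tool_pos: [0.4595, 0.2979, 0.0977]
force: [-3.9, 1.1, 6.9]
grasp_force: 66.4
time_s: 12.4
tool_pos: [0.4923, 0.2939, 0.098]
orientation: [0.75, 0.662, -0.0, -0.003]
force: [-11.6, 2.2, 16.1]
width: 0.0467
grasp_force: 67.6
t 12.4 shift [-0.002  0.24  -0.   ] turn [-0.002 -0.001 -0.001] F [-11.61   2.23  16.13] w 0.0467
```

```bash

python3 -m pendant '[[0,0,-0.01,0,0,0],[0,0,-0.01,0,0,0]]' |grep -E 'pos|force|orien'
python3 -m pendant '[[0,0.03,0,0,0,0],[0,0.06,0,0,0,0],[0,0.06,0,0,0,0]]' |grep -E 'pos|force|orien'
python3 -m pendant '[[0,0.03,0,0,0,0],[0,0.06,0,0,0,0],[0,0.06,0,0,0,0]]' |grep -E 'pos|force|orien'
python3 go.py 0.5636 0.2843 0.0978 1.449
```

```text
tool_pos: [0.4951, 0.292, 0.0987]
orientation: [0.75, 0.661, -0.0, 0.001]
force: [0.4, -0.7, -6.9]
grasp_force: 64.9
tool_pos: [0.5149, 0.2899, 0.0989]
orientation: [0.75, 0.661, 0.0, 0.001]
force: [-0.8, 0.3, -6.4]
grasp_force: 64.9
tool_pos: [0.5326, 0.2879, 0.0995]
orientation: [0.75, 0.661, 0.001, 0.001]
force: [-0.8, 0.1, -6.5]
grasp_force: 64.9
t 13.2 shift [0.001 0.104 0.006] turn [ 0.001 -0.    -0.002] F [-0.81  0.13 -6.47] w 0.0467
```

```bash

python3 -m pendant '[[0,0.03,0,0,0,0],[0,0.06,0,0,0,0],[0,0.07,0,0,0,0],[0,0.07,0,0,0,0]]' |grep -E 'pos|force|orien'
python3 -m pendant '[[0,0.015,0,0,0,0],[0,0.025,0,0,0,0],[0,0.025,0,0,0,0]]' |grep -E 'pos|force|orien'
python3 -m pendant '[[0,0.01,0,0,0,0],[0,0.01,0,0,0,0]]' |grep -E 'pos|force|orien'
python3 go.py 0.5636 0.2843 0.0978 1.449
```

```text
tool_pos: [0.5521, 0.2854, 0.0994]
orientation: [0.75, 0.661, 0.0, 0.0]
force: [-1.1, -0.2, -6.1]
grasp_force: 64.8
tool_pos: [0.5592, 0.2846, 0.0995]
orientation: [0.75, 0.662, 0.0, 0.0]
force: [-0.3, 0.4, -6.9]
grasp_force: 64.8
tool_pos: [0.562, 0.2842, 0.0994]
orientation: [0.75, 0.662, 0.0, 0.0]
force: [0.9, -0.3, -7.6]
grasp_force: 64.8
t 14.1 shift [0.001 0.005 0.005] turn [ 0.     0.    -0.002] F [ 0.86 -0.3  -7.61] w 0.0468
```

Now I lower it until it just rests, then press gently to the stop.

```bash

python3 -m pendant '[[0,0.005,0.004,0,0,0],[0,0.005,0.004,0,0,0]]' |grep -E 'pos|force|orien'
python3 -m pendant '[[0,0.008,0,0,0,0],[0,0.008,0,0,0,0]]' |grep -E 'pos|force|orien'
python3 -m pendant '[[0,0.008,0,0,0,0],[0,0.008,0,0,0,0]]' |grep -E 'pos|force|orien'
```

```text
tool_pos: [0.5632, 0.2839, 0.098]
orientation: [0.75, 0.662, -0.0, 0.0]
force: [-0.1, -0.4, -7.3]
grasp_force: 64.8
tool_pos: [0.5658, 0.2837, 0.0982]
orientation: [0.75, 0.662, 0.0, 0.0]
force: [-0.0, -0.0, -7.3]
grasp_force: 64.8
tool_pos: [0.5668, 0.2835, 0.0981]
orientation: [0.75, 0.662, -0.001, -0.001]
force: [-4.0, 0.5, -5.4]
grasp_force: 65.2
```

```bash

python3 -m pendant '[[0,0.008,0,0,0,0],[0,0.008,0,0,0,0]]' |grep -E 'pos|force|orien'
```

```text
tool_pos: [0.5677, 0.2836, 0.0983]
orientation: [0.75, 0.662, -0.001, -0.002]
force: [-7.0, 0.9, -0.1]
grasp_force: 65.6
```

```bash

python3 -m pendant '[[0,0,0.004,0,0,0],[0,0,0.004,0,0,0],[0,0,0.004,0,0,0]]' |grep -E 'pos|force|orien'
python3 -m pendant '[[0,0,0,0,0,0],[0,0,0,0,0,0],[0,0,0,0,0,0],[0,0,0,0,0,0],[0,0,0,0,0,0]]' 1
python3 -m pendant '[[0,0.04,0,0,0,0],[0,0.045,0,0,0,0],[0,0.045,0,0,0,0]]' |grep -E 'pos|force|orien'
python3 -m pendant '[[0,0.005,0,0,0,0],[0,0.005,0,0,0,0]]' |grep -E 'pos|force|orien'
```

```text
tool_pos: [0.5677, 0.2839, 0.0982]
orientation: [0.75, 0.662, -0.001, -0.002]
force: [-9.5, 0.3, 4.1]
grasp_force: 66.2
time_s: 15.7
tool_pos: [0.5713, 0.2832, 0.0976]
orientation: [0.75, 0.661, 0.001, 0.0]
force: [0.5, -0.6, 0.3]
width: 0.0854
grasp_force: 0.0
tool_pos: [0.5841, 0.2813, 0.097]
orientation: [0.75, 0.661, 0.0, 0.0]
force: [-0.4, -0.0, 0.9]
grasp_force: 0.0
tool_pos: [0.5851, 0.2813, 0.097]
orientation: [0.75, 0.662, -0.0, 0.0]
force: [-0.0, -0.2, 0.1]
grasp_force: 0.0
```

```bash

for i in 1 2 ; do python3 -m pendant '[[0,0.004,0,0,0,0],[0,0.004,0,0,0,0]]' |grep -E 'pos|^force'; done
python3 - <<'E'
from h import *
for c in('top','side'):
    cv2.imwrite(f'pics/{c}2.png',capture(c)[:,:,::-1]);print(c,[(round(a,2),p.round(4)) for a,p in find(c,'can_a')])
E
```

```text
tool_pos: [0.5864, 0.2811, 0.0971]
force: [-0.5, 0.1, -0.3]
tool_pos: [0.5877, 0.2809, 0.097]
force: [0.1, 0.1, -0.3]
top [(0.82, array([ 4.321e-01, -9.170e-02, -3.000e-04])), (0.64, array([0.6627, 0.0361, 0.0028])), (0.61, array([0.561 , 0.2852, 0.0122]))]
side [(0.96, array([0.5658, 0.2832, 0.0067])), (0.86, array([0.6618, 0.0381, 0.0008])), (0.8, array([ 0.4346, -0.0958,  0.0059]))]
```

```bash

for i in 1 2 3; do python3 -m pendant '[[0,0.005,0,0,0,0],[0,0.005,0,0,0,0]]' |grep -E 'pos|^force'; done
```

```text
tool_pos: [0.5893, 0.2807, 0.097]
force: [0.1, -0.2, 0.2]
tool_pos: [0.5908, 0.2805, 0.097]
force: [-0.8, -0.2, 0.0]
tool_pos: [0.5923, 0.2803, 0.097]
force: [0.2, 0.4, -0.9]
```

```bash
python3 - <<'E'
from h import *
for c in('top','side'):
    cv2.imwrite(f'pics/{c}3.png',capture(c)[:,:,::-1]);print(c,[(round(a,2),p.round(4)) for a,p in find(c,'can_a')])
a=cv2.imread('pics/side3.png')[130:250,200:320];b=cv2.imread('pics/top3.png')[150:290,110:230]
k=np.hstack([cv2.resize(a,(420,420),interpolation=cv2.INTER_CUBIC),cv2.resize(b,(360,420),interpolation=cv2.INTER_CUBIC)]);cv2.imwrite('pics/c3.png',k)
E
```

```text
top [(0.92, array([0.6614, 0.0332, 0.0045])), (0.66, array([ 0.4349, -0.0915, -0.0037])), (0.61, array([0.5648, 0.2826, 0.0108]))]
side [(0.94, array([0.664 , 0.0376, 0.0028])), (0.93, array([ 0.4338, -0.0929,  0.0061])), (0.8, array([0.563 , 0.2809, 0.005 ]))]
```

View pics/c3.png

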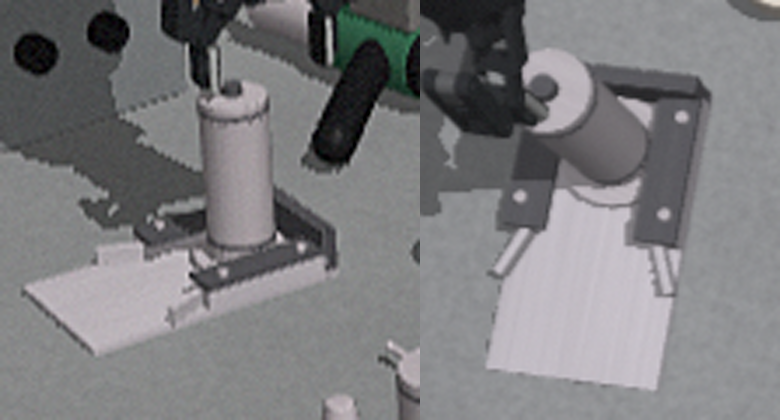

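```bash
python3 - <<'E'
from h import *
im=cv2.imread('pics/top3.png')
for x,y in((.5636,.2843),(.5668,.2838)):
    u=np.array([np.cos(-.122),np.sin(-.122)])
    print(x,proj('top',[[*(np.array([x,y])-.037*u),.014],[*(np.array([x,y])-.037*u),.006]]).round(1))
print(back('top',(171.7,218.3),.014),back('top',(171.7,218.3),.008))
S=8;x0,y0=145,165;k=cv2.resize(im[y0:y0+70,x0:x0+70],None,fx=S,fy=S,interpolation=cv2.INTER_CUBIC)
for P,c in((circ(.5668,.2838,.014,.037),(0,255,0)),(circ(.5668,.2838,.138,.025),(0,0,255)),(frame(.5668,.2838,-.122,[(.037,-.056,.046),(.037,.056,.046),(.049,.056,.046),(.049,-.056,.046)]),(255,0,0))):
    cv2.polylines(k,[((proj('top',P)-[x0,y0]+.5)*S).astype(int)],True,c,1)
cv2.imwrite('pics/c4.png',k)
E
python3 -m pendant '[[0,0,0,0,0,0]]'
```

```text
0.5636 [[169.7 217.7]
 [171.  218.7]]
0.5668 [[170.1 216.1]
 [171.4 217.1]]
[0.52570589 0.28477378 0.014     ] [0.52713857 0.28683362 0.008     ]
time_s: 17.7
tool_pos: [0.592, 0.2804, 0.097]
orientation: [0.75, 0.662, -0.0, 0.0]
force: [0.2, -1.1, 0.2]
width: 0.0852
grasp_force: 0.0
```

View pics/c4.png

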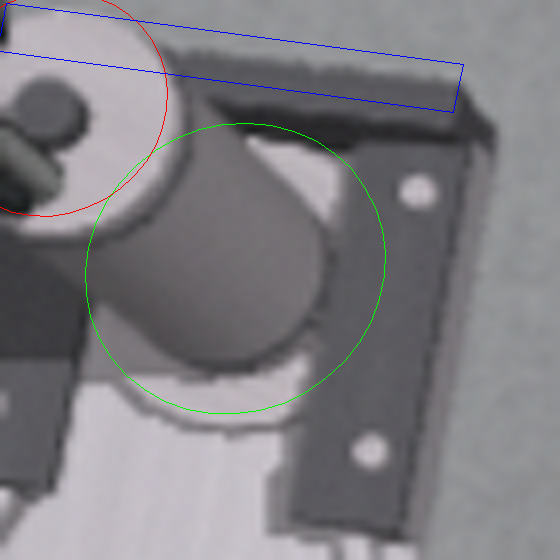

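```bash
python3 - <<'E'
from h import *
out=[]
for n,T,w,can,box in(('side1',(.4565,.2957,.1516),.047,(.457,.2955,.062),(200,110,270,215)),('side3',(.592,.2804,.097),.0852,(.5635,.283,.006),(230,110,330,215))):
    im=cv2.imread(f'pics/{n}.png');x0,y0,x1,y1=box;S=5 if n=='side1' else 4
    S=5;k=cv2.resize(im[y0:y1,x0:x1],None,fx=S,fy=S,interpolation=cv2.INTER_CUBIC)
    u=np.array([.9926,-.1215,0]);T=np.array(T)
    for d in(-w/2,0,w/2):
        for dz,c in((0,(0,0,255)),(.0187,(0,255,255)),(.05,(255,0,0))):
            p=(proj('side',T+d*u+[0,0,dz])[0]-[x0,y0]+.5)*S;cv2.circle(k,tuple(p.astype(int).tolist()),3,c,-1)
    for h,r in((.132,.025),(.008,.037)):
        cv2.polylines(k,[((proj('side',circ(can[0],can[1],can[2]+h,r))-[x0,y0]+.5)*S).astype(int)],True,(0,255,0),1)
    out.append(k[:525])
k=np.hstack(out)[:,:800];print(k.shape);cv2.imwrite('pics/c5.png',k)
E
```

```text
(525, 800, 3)
```

View pics/c5.png

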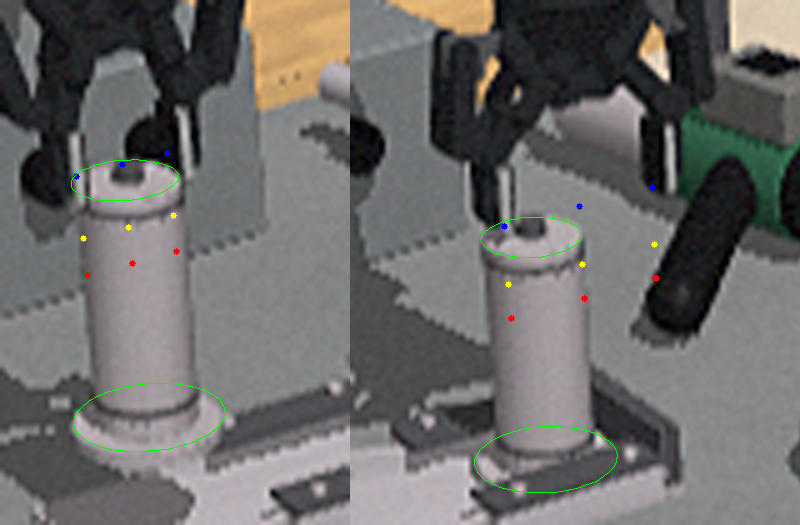

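```bash
python3 - <<'E'
from h import *
T=np.array([.18931,-.54215,.19845]);u=np.array([.330,-.944,0])
for d in(-.0427,0,.0427):print([proj('side',T+d*u+[0,0,z])[0].round(0) for z in(0,.013,.02,.04)])
s=read_state();print(s['joint_pos'],s['tool_pos'])
im=cv2.imread('pics/side0.png');x0,y0=350,250;k=cv2.resize(im[y0:y0+150,x0:x0+160],None,fx=4,fy=4)
for d in(-.0427,.0427):
    for z,c in((0,(0,0,255)),(.013,(0,255,255)),(.04,(255,0,0))):
        p=(proj('side',T+d*u+[0,0,z])[0]-[x0,y0]+.5)*4;cv2.circle(k,tuple(p.astype(int).tolist()),4,c,-1)
cv2.imwrite('pics/c6.png',k)
E
```

```text
[array([388., 389.]), array([389., 381.]), array([389., 377.]), array([390., 364.])]
[array([421., 402.]), array([422., 394.]), array([423., 389.]), array([424., 377.])]
[array([456., 415.]), array([458., 407.]), array([458., 403.]), array([460., 390.])]
[ 3.45600324e-01  5.82860585e-01  1.42569552e-01  1.13061193e+00
 -9.44105210e-05  2.04130519e+00] [0.59199965 0.28039341 0.09699808]
```

View pics/c6.png

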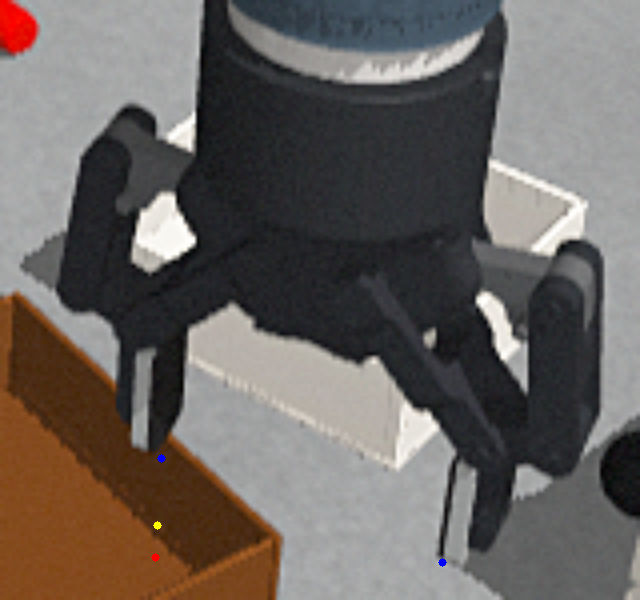

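The overlay shows the real fingertips are about 40 mm above the reported TCP when open, so I had been gripping only the lid rim. I will work about 35 mm lower from here. I rise, re-centre, go down, and push gently with the rear finger.

```bash

python3 -m pendant '[[0,0,-0.06,0,0,0],[0,-0.08,-0.06,0,0,0],[0,-0.08,-0.06,0,0,0]]' |grep -E 'pos|^force'
python3 -m pendant '[[0,0,0.08,0,0,0],[0,0,0.16,0,0,0],[0,0,0.18,0,0,0],[0,0,0.18,0,0,0]]' |grep -E 'pos|^force'
python3 -m pendant '[[0,0.04,0,0,0,0],[0,0.04,0,0,0,0]]' |grep -E 'pos|^force'
python3 -m pendant '[[0,0.008,0,0,0,0],[0,0.008,0,0,0,0]]' |grep -E 'pos|^force'
python3 -m pendant '[[0,0.006,0,0,0,0],[0,0.006,0,0,0,0]]' |grep -E 'pos|^force'
```

```text
tool_pos: [0.5662, 0.2837, 0.1154]
force: [-0.4, 0.2, -0.7]
tool_pos: [0.5674, 0.2828, 0.0597]
force: [-0.4, -0.6, 0.6]
tool_pos: [0.582, 0.282, 0.0623]
force: [-1.9, 0.7, -1.9]
tool_pos: [0.5824, 0.2818, 0.0617]
force: [-1.2, 0.4, 1.8]
tool_pos: [0.5837, 0.2816, 0.0613]
force: [-4.2, 0.8, 3.2]
```

```bash

for i in 1 2; do python3 -m pendant '[[0,0.005,0,0,0,0],[0,0.005,0,0,0,0]]' |grep -E 'pos|^force'; done
python3 -m pendant '[[0,-0.03,0,0,0,0],[0,-0.03,0,0,0,0],[0,-0.03,0,0,0,0]]' |grep -E 'pos|^force'
for i in 1 2 ; do python3 -m pendant '[[0,0.008,0,0,0,0],[0,0.008,0,0,0,0]]' |grep -E 'pos|^force';done
for i in 1 2 3 4; do python3 -m pendant '[[0,0.004,0,0,0,0],[0,0.004,0,0,0,0]]' |grep -E 'pos|^force';done
```

```text
tool_pos: [0.5855, 0.2813, 0.0611]
force: [-4.8, 0.6, 4.2]
tool_pos: [0.5871, 0.281, 0.0611]
force: [-4.2, 0.3, 3.6]
tool_pos: [0.579, 0.282, 0.0611]
force: [0.7, 0.0, -0.7]
tool_pos: [0.5809, 0.2818, 0.0611]
force: [-3.1, 0.3, 0.6]
tool_pos: [0.583, 0.2815, 0.061]
force: [-2.8, 0.2, 1.7]
tool_pos: [0.584, 0.2814, 0.061]
force: [-4.0, 0.6, 2.6]
tool_pos: [0.5854, 0.2813, 0.0611]
force: [-4.3, 1.3, 1.9]
tool_pos: [0.5867, 0.2811, 0.0611]
force: [-4.2, 0.5, 3.9]
tool_pos: [0.5879, 0.281, 0.0612]
force: [-4.7, 0.4, 4.1]
```

The second push met the can at the same place (about 0.580). It rocks against the stop and settles back rather than sliding, so it is home. I retreat and go to B.

```bash

python3 -m pendant '[[0,-0.03,0,0,0,0],[0,-0.058,0,0,0,0],[0,-0.058,0,0,0,0]]' |grep -E 'pos|^force'
python3 -m pendant '[[0,0,-0.15,0,0,0],[0,0,-0.3,0,0,0],[0,0,-0.4,0,0,0],[0,0,-0.4,0,0,0]]' |grep -E 'pos|^force'
python3 go.py 0.434 -0.095 0.18 1.449
```

```text
tool_pos: [0.57, 0.2831, 0.061]
force: [0.5, -0.6, -0.4]
tool_pos: [0.5746, 0.2842, 0.1872]
force: [0.5, 0.3, 0.2]
t 21.6 shift [-1.313 -0.307  0.015] turn [ 0.005 -0.002 -0.002] F [0.48 0.3  0.2 ] w 0.0854
```

```bash

python3 -m pendant '[[-0.7,-0.15,0,0,0,0],[-0.7,-0.15,0,0,0,0],[-0.7,-0.15,0,0,0,0],[-0.7,-0.15,0,0,0,0],[-0.7,-0.15,0,0,0,0]]' |grep -E 'pos|^force'
python3 -m pendant '[[-0.6,-0.14,0,0,0,0],[-0.6,-0.14,0,0,0,0],[-0.6,-0.14,0,0,0,0],[-0.6,-0.14,0,0,0,0],[-0.6,-0.14,0,0,0,0]]' |grep -E 'pos|^force'
python3 -m pendant '[[0,0,0,0,0,0],[0,0,0,0,0,0]]' |grep -E 'pos|^force'
python3 - <<'E'
from h import *
for c in('top','side'):
    cv2.imwrite(f'pics/{c}4.png',capture(c)[:,:,::-1]);print(c,[(round(a,2),p.round(4)) for a,p in find(c,'can_a')],[(round(a,2),p.round(4)) for a,p in find(c,'dock_home')])
E
python3 go.py 0.434 -0.095 0.06 1.449
```

```text
tool_pos: [0.4977, 0.0766, 0.1802]
force: [0.1, 0.7, -0.5]
tool_pos: [0.4348, -0.0962, 0.1806]
force: [-0.2, 0.7, 0.1]
tool_pos: [0.4361, -0.0923, 0.1808]
force: [-0.9, 0.8, 0.2]
top [(0.98, array([0.6608, 0.0343, 0.0065])), (0.95, array([0.5635, 0.2869, 0.0094]))] [(0.94, array([0.5652, 0.285 , 0.0041]))]
side [(0.87, array([0.5636, 0.2814, 0.0096])), (0.82, array([6.64e-01, 3.62e-02, 5.00e-04])), (0.65, array([ 0.4341, -0.0943,  0.0067])), (0.25, array([ 0.7142, -0.1506, -0.0009]))] [(0.77, array([0.5663, 0.2846, 0.0103]))]
t 23.1 shift [-0.01  -0.006  0.403] turn [ 0.     0.    -0.001] F [ 0.43 -0.41 -0.15] w 0.0858
```

Measured can x averages 0.5636 against home at 0.5663. That may be 2–3 mm short, since rocking alone does not prove it is home. I go back, grip lower and firmer, and press to the stop.

```bash

python3 -m pendant '[[0.65,0.145,0,0,0,0],[0.65,0.145,0,0,0,0],[0.65,0.145,0,0,0,0],[0.65,0.145,0,0,0,0],[0.65,0.145,0,0,0,0]]' |grep -E 'pos|^force'
python3 -m pendant '[[0.64,0.14,0,0,0,0],[0.64,0.14,0,0,0,0],[0.64,0.14,0,0,0,0],[0.64,0.14,0,0,0,0],[0.64,0.14,0,0,0,0]]' |grep -E 'pos|^force'
python3 -m pendant '[[0,0,0,0,0,0],[0,0,0,0,0,0]]' |grep -E 'pos|^force'
python3 go.py 0.565 0.2840 0.062 1.449
```

```text
tool_pos: [0.5047, 0.1006, 0.1809]
force: [-0.1, -0.8, -0.0]
tool_pos: [0.5695, 0.2849, 0.1793]
force: [0.3, -0.5, -0.5]
tool_pos: [0.5684, 0.279, 0.181]
force: [-0.2, -0.3, -0.0]
t 24.3 shift [ 0.016 -0.013  0.397] turn [-0.     0.    -0.002] F [-0.23 -0.29 -0.01] w 0.0857
```

```bash

python3 -m pendant '[[0.016,-0.013,0.13,0,0,0],[0.016,-0.013,0.26,0,0,0],[0.016,-0.013,0.37,0,0,0],[0.016,-0.013,0.397,0,0,0],[0.016,-0.013,0.397,0,0,0]]' |grep -E 'pos|^force'
python3 -m pendant '[[0,0,0,0,0,0],[0,0,0,0,0,0],[0,0,0,0,0,0],[0,0,0,0,0,0],[0,0,0,0,0,0]]' -1 80
python3 -m pendant '[[0,0,0,0,0,0]]'
python3 -m pendant '[[0,0,-0.006,0,0,0],[0,0,-0.006,0,0,0]]' |grep -E 'pos|force|orien'
```

```text
tool_pos: [0.5641, 0.2837, 0.0612]
force: [0.5, -1.0, 0.1]
time_s: 25.3
tool_pos: [0.5653, 0.2865, 0.0643]
orientation: [0.75, 0.662, 0.001, -0.0]
force: [-4.9, -0.4, 8.5]
width: 0.0481
grasp_force: 81.4
time_s: 25.4
tool_pos: [0.5653, 0.2864, 0.0644]
orientation: [0.75, 0.662, 0.001, -0.0]
force: [-4.9, 0.6, 7.9]
width: 0.0479
grasp_force: 81.3
tool_pos: [0.5653, 0.2861, 0.0644]
orientation: [0.75, 0.662, 0.0, -0.0]
force: [-3.2, 0.2, 2.3]
grasp_force: 83.3
```

```bash

python3 -m pendant '[[0,0,-0.003,0,0,0],[0,0,-0.003,0,0,0]]' |grep -E 'pos|^force|orien'
for i in 1 2 3 4; do python3 -m pendant '[[0,0.006,0,0,0,0],[0,0.006,0,0,0,0]]' |grep -E 'pos|^force|orien'; done
```

```text
tool_pos: [0.5654, 0.2859, 0.0645]
orientation: [0.75, 0.662, 0.0, -0.0]
force: [-1.0, 1.2, -1.8]
tool_pos: [0.5657, 0.2858, 0.0646]
orientation: [0.75, 0.662, -0.001, -0.002]
force: [-4.6, 2.3, 0.8]
tool_pos: [0.5659, 0.2859, 0.0647]
orientation: [0.75, 0.662, -0.002, -0.003]
force: [-8.6, 2.8, 5.0]
tool_pos: [0.5662, 0.2858, 0.0648]
orientation: [0.75, 0.662, -0.002, -0.004]
force: [-11.5, 2.6, 7.9]
tool_pos: [0.5665, 0.2858, 0.0648]
orientation: [0.749, 0.662, -0.003, -0.005]
force: [-15.5, 3.9, 11.5]
```

```bash

python3 -m pendant '[[0,-0.03,0,0,0,0],[0,-0.034,-0.008,0,0,0],[0,-0.034,-0.008,0,0,0]]' |grep -E 'pos|^force|orien'
for i in 1 2 3 4 5; do python3 -m pendant '[[0,0.006,0,0,0,0],[0,0.006,0,0,0,0]]' |grep -E 'pos|^force'; done
```

```text
tool_pos: [0.5621, 0.286, 0.0665]
orientation: [0.75, 0.662, -0.0, -0.0]
force: [-0.8, 2.8, -6.7]
tool_pos: [0.5645, 0.2857, 0.0665]
force: [-1.1, 2.6, -8.2]
tool_pos: [0.5655, 0.2855, 0.0665]
force: [-2.4, 3.2, -7.9]
tool_pos: [0.5658, 0.2855, 0.0665]
force: [-5.6, 2.7, -5.8]
tool_pos: [0.5661, 0.2855, 0.0665]
force: [-8.4, 4.1, -3.1]
tool_pos: [0.5664, 0.2855, 0.0664]
force: [-10.7, 4.8, -0.9]
```

Airborne contact comes at x≈0.5655, so that is the stop. I relieve the side load, set down with a light press, and release.

```bash

python3 -m pendant '[[0.006,-0.01,0.006,0,0,0],[0.006,-0.01,0.006,0,0,0]]' |grep -E 'pos|^force'
python3 -m pendant '[[0,0,0.005,0,0,0],[0,0,0.005,0,0,0]]' |grep -E 'pos|^force'
python3 -m pendant '[[0,-0.003,0,0,0,0],[0,-0.003,0,0,0,0]]' |grep -E 'pos|^force'
```

```text
tool_pos: [0.5659, 0.2863, 0.0647]
force: [-7.5, 1.6, -3.6]
tool_pos: [0.566, 0.2864, 0.0646]
force: [-10.3, 1.1, 4.9]
tool_pos: [0.5658, 0.2864, 0.0646]
force: [-8.1, 1.6, 2.8]
```

```bash

python3 -m pendant '[[0,0,0,0,0,0],[0,0,0,0,0,0],[0,0,0,0,0,0],[0,0,0,0,0,0],[0,0,0,0,0,0]]' 1 50 |grep -E 'pos|^force|width'
python3 -m pendant '[[0,-0.005,-0.12,0,0,0],[0,-0.005,-0.26,0,0,0],[0,-0.005,-0.38,0,0,0],[0,-0.005,-0.38,0,0,0]]' |grep -E 'pos|^force'
python3 -m pendant '[[-0.65,-0.145,0,0,0,0],[-0.65,-0.145,0,0,0,0],[-0.65,-0.145,0,0,0,0],[-0.65,-0.145,0,0,0,0],[-0.65,-0.145,0,0,0,0]]' |grep -E 'pos|^force'
python3 -m pendant '[[-0.65,-0.145,0,0,0,0],[-0.65,-0.145,0,0,0,0],[-0.65,-0.145,0,0,0,0],[-0.65,-0.145,0,0,0,0],[-0.65,-0.145,0,0,0,0]]' |grep -E 'pos|^force'
python3 - <<'E'
from h import *
for c in('top','side'):
    cv2.imwrite(f'pics/{c}5.png',capture(c)[:,:,::-1]);print(c,[(round(a,2),p.round(4)) for a,p in find(c,'can_a')])
a=cv2.imread('pics/side5.png')[130:250,200:320];im=cv2.imread('pics/top5.png')
b=im[165:235,145:215]
k=np.hstack([cv2.resize(a,(380,560),interpolation=cv2.INTER_CUBIC)[:, :240],cv2.resize(b,(560,560),interpolation=cv2.INTER_CUBIC)]);cv2.imwrite('pics/c7.png',k)
E
python3 go.py 0.434 -0.095 0.06 1.449
```

```text
tool_pos: [0.5686, 0.287, 0.0642]
force: [-0.6, 0.3, 0.4]
width: 0.0856
tool_pos: [0.5701, 0.2885, 0.1844]
force: [0.9, 0.2, 0.5]
tool_pos: [0.4959, 0.0945, 0.1769]
force: [-0.2, 0.5, -0.3]
tool_pos: [0.4302, -0.0934, 0.1775]
force: [-0.4, 0.8, 0.3]
top [(0.9, array([0.5609, 0.2834, 0.0084])), (0.56, array([0.6622, 0.0344, 0.0049]))]
side [(0.9, array([0.5659, 0.2802, 0.0048])), (0.83, array([ 0.4365, -0.0943,  0.0054])), (0.57, array([ 6.605e-01,  3.550e-02, -1.000e-04]))]
t 30.6 shift [-0.023  0.01   0.392] turn [ 0.    -0.    -0.001] F [-0.88  0.19  0.85] w 0.0857
```

View pics/c7.png

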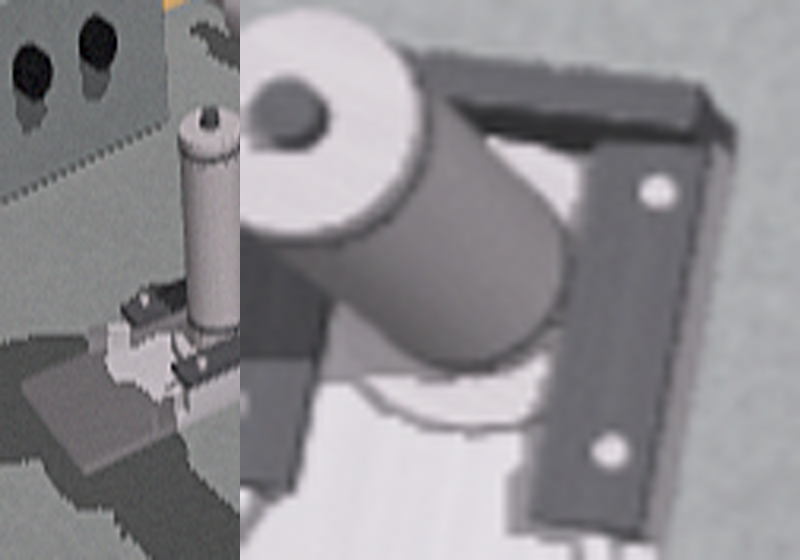

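The picture shows the can upright. Its flange rear edge is at the same pixel (row about 430) as before the second press, and it meets the stop wall, so it was and is home. Now the empty can B.

```bash

python3 -m pendant '[[-0.018,0.01,0.1,0,0,0],[-0.018,0.01,0.22,0,0,0],[-0.018,0.01,0.34,0,0,0],[-0.018,0.01,0.39,0,0,0],[-0.018,0.01,0.39,0,0,0]]' |grep -E 'pos|^force'
python3 -m pendant '[[0,0,0,0,0,0],[0,0,0,0,0,0],[0,0,0,0,0,0],[0,0,0,0,0,0],[0,0,0,0,0,0]]' -1 50 |grep -E 'pos|force|width'
python3 -m pendant '[[0,0,-0.06,0,0,0],[0,0,-0.15,0,0,0],[0,0,-0.27,0,0,0],[0,0,-0.33,0,0,0],[0,0,-0.33,0,0,0]]' |grep -E 'pos|force|width'
python3 -m pendant '[[0,0,0,0,0,0],[0,0,0,0,0,0]]' |grep -E 'pos|force|width'
python3 go.py 0.503 -0.309 0.163 1.449
```

```text
tool_pos: [0.4317, -0.0919, 0.0583]
force: [0.2, 0.8, 0.8]
tool_pos: [0.4344, -0.0947, 0.0623]
force: [-2.0, 1.2, 5.1]
width: 0.05
grasp_force: 50.6
tool_pos: [0.4365, -0.0956, 0.1632]
force: [0.4, 0.0, -2.1]
width: 0.0497
grasp_force: 52.7
tool_pos: [0.4327, -0.0942, 0.1585]
force: [0.1, 0.2, -3.2]
width: 0.0498
grasp_force: 52.7
t 32.3 shift [-0.681  0.322 -0.016] turn [-0.001 -0.    -0.002] F [ 0.12  0.2  -3.2 ] w 0.0498
```

```bash

python3 -m pendant '[[-0.12,0.06,0,0,0,0],[-0.26,0.13,0,0,0,0],[-0.4,0.2,0,0,0,0],[-0.54,0.26,0,0,0,0],[-0.64,0.31,0,0,0,0]]' |grep -E 'pos|^force'
python3 -m pendant '[[-0.04,0.012,0,0,0,0],[-0.04,0.012,0,0,0,0],[-0.04,0.012,0,0,0,0]]' |grep -E 'pos|^force'
python3 -m pendant '[[0,0,0.1,0,0,0],[0,0,0.2,0,0,0],[0,0,0.27,0,0,0],[0,0,0.295,0,0,0],[0,0,0.295,0,0,0]]' |grep -E 'pos|^force'
python3 -m pendant '[[0,0,0.007,0,0,0],[0,0,0.007,0,0,0]]' |grep -E 'pos|^force'
python3 -m pendant '[[0,0,0.006,0,0,0],[0,0,0.006,0,0,0]]' |grep -E 'pos|^force'
python3 go.py 0.503 -0.309 0.066 1.449
```

```text
tool_pos: [0.5015, -0.2989, 0.1576]
force: [1.3, 0.9, -2.1]
tool_pos: [0.5031, -0.3076, 0.1585]
force: [-0.3, -0.7, -2.3]
tool_pos: [0.5029, -0.3069, 0.0703]
force: [0.0, -0.7, -2.1]
tool_pos: [0.505, -0.3094, 0.0705]
force: [-0.7, 0.4, -1.4]
tool_pos: [0.5045, -0.3094, 0.0679]
force: [-0.1, -0.4, -3.2]
t 34.0 shift [ 0.001 -0.005  0.006] turn [ 0.     0.    -0.002] F [-0.1  -0.36 -3.17] w 0.0494
```

```bash

python3 -m pendant '[[0,0,0.005,0,0,0],[0,0,0.005,0,0,0]]' |grep -E 'pos|^force'
python3 -m pendant '[[0,0,0.004,0,0,0],[0,0,0.004,0,0,0]]' |grep -E 'pos|^force'
python3 -m pendant '[[0,0,0.003,0,0,0],[0,0,0.003,0,0,0]]' |grep -E 'pos|^force'
```

```text
tool_pos: [0.5044, -0.3095, 0.0664]
force: [0.8, 0.1, -0.0]
tool_pos: [0.5044, -0.3097, 0.0663]
force: [-2.3, -0.0, 7.2]
tool_pos: [0.5044, -0.3099, 0.0662]
force: [-4.1, 2.1, 12.3]
```

Contact. I release, rise and check.

```bash

python3 -m pendant '[[0,0,-0.004,0,0,0],[0,0,-0.004,0,0,0],[0,0,-0.004,0,0,0]]' |grep -E 'pos|^force'
python3 -m pendant '[[0,0,0,0,0,0],[0,0,0,0,0,0],[0,0,0,0,0,0],[0,0,0,0,0,0],[0,0,0,0,0,0]]' 1 |grep -E 'pos|^force|width'
python3 -m pendant '[[0,0,-0.12,0,0,0],[0,0,-0.26,0,0,0],[0,0,-0.4,0,0,0],[0,0,-0.45,0,0,0],[0,0,-0.45,0,0,0]]' |grep -E 'pos|^force'
python3 -m pendant '[[0,-0.4,0,0,0,0],[0,-0.4,0,0,0,0],[0,-0.4,0,0,0,0],[0,-0.4,0,0,0,0]]' |grep -E 'pos|^force'
python3 - <<'E'
from h import *
I=[]
for c in('top','side'):
    i=capture(c)[:,:,::-1];I.append(i);print(c,[(round(a,2),p.round(4)) for a,p in find(c,'can_a')])
cv2.imwrite('pics/f.png',np.hstack([cv2.resize(i,(400,300),interpolation=cv2.INTER_AREA) for i in I]))
print(read_state()['time_s'])
E
```

```text
tool_pos: [0.5044, -0.3097, 0.0663]
force: [-2.7, 1.2, 8.5]
tool_pos: [0.5041, -0.309, 0.0648]
force: [0.1, 0.3, -0.7]
width: 0.0857
tool_pos: [0.506, -0.3104, 0.2033]
force: [0.2, -0.7, -0.3]
tool_pos: [0.3817, -0.2924, 0.1982]
force: [1.0, -0.1, -0.0]
top [(0.97, array([ 0.5004, -0.3094,  0.0013])), (0.81, array([0.5629, 0.2871, 0.0092])), (0.62, array([0.6635, 0.0352, 0.0058]))]
side [(0.92, array([ 0.5056, -0.3107,  0.009 ])), (0.84, array([0.6649, 0.0381, 0.0021])), (0.8, array([0.566 , 0.2783, 0.0075]))]
36.5
```

View pics/f.png

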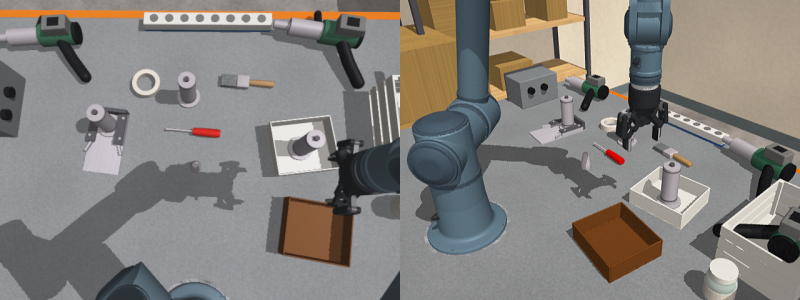

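The picture shows one can in the dock at (105,120), one upright in the white crate at (310,140), and C still standing at (187,88). Everything else is unmoved and the gripper is clear.

```bash
python3 -c "
from bench import *
print(job_done())"
```

```text
the job is handed in; nothing more can be done
None
```

The job is handed in at about 36.5 s: the two-core canister (can at the left, about 7 N) is in the dock against the end stop, the empty one (about 2.2 N) stands in the low white crate, and the third stayed untouched on the bench, taken as the single-core one by elimination, not lifted.

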